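# Send the salvaged heat sink down the rocker chute

### The job

Pick up the tall finned heat sink and set it gently, upright, on the open downhill half of the rocker tray, in the middle of that half. Let go so that its own weight tips the tray and it slides off into the grey bin, and wait until the empty tray has swung back level; do not press on the tray with the gripper.

Things in the scene. Friction and masses are not known exactly. Their poses are not given: they have to be found in the camera images.
- heat_sink_mid (a point): Centre (half-way up) of the loose tall heat sink: bare aluminium, fins along its x, 60 mm long (x), 36 mm wide (y: grip across this), 50 mm tall (z, up), 0.13 to 0.20 kg, standing on the bench. Near it, in changing order and not to be used: a low heat sink of the same outline but 16 mm tall, a flat black laptop fan, a white-flanged solder spool.
- drop_spot (a point): Where to set it: point on the rocker tray's upper face, in the middle of its downhill half, 60 mm from the axle, 138 mm above the bench when level. x: downhill, to the tray's open end 50 mm on, above the bin; y: across, along the axle; z: up. Slick aluminium tray 200 mm long, 132 mm wide inside, side lips 9 mm high; cheeks 80 mm either side of the axle's middle, 140 mm above the bench.
- tray (a joint): Angle of the rocker tray, rad: 0 level (rest stop, held by a small counterweight at its uphill end), 0.6 fully tipped, downhill end lowest. A heat sink let go around the drop spot tips it within about a second and slides off; the empty tray swings back to 0 in one to two seconds more.
- bin_floor (a point): Centre of the floor of the grey open bin at the foot of the chute, 5 mm above the bench, fixed to the chute's base. x downhill (same heading as the tray), z up. Inside 200 mm (x) by 156 mm (y); side walls 64 mm high, end wall 99 mm.
Not all that is in view belongs to the job. What is shaped like the part that bears heat_sink_mid but orange is not meant.

How it is judged:
On the way, in this order (a step that is already met when the one before it is completed fails the run):
1. the held heat sink is brought down onto the downhill half of the tray: within 30 mm of the drop spot along and across the tray, upright within 20 degrees, its bottom less than 15 mm above the face (contact force between the fingers and heat_sink above 0.5 N and x of heat_sink_mid in the frame of drop_spot between -0.03 and 0.03 m and y of heat_sink_mid in the frame of drop_spot between -0.03 and 0.03 m and z of heat_sink_mid in the frame of drop_spot between 0.015 and 0.04 m and angle between heat_sink_mid's own z axis and vertical below 0.35 rad), for 0.04 s.
2. let go, the heat sink's weight tips the tray beyond 0.35 rad, with the sink resting on it and the gripper no longer holding it or touching the tray (value of joint tray above 0.35 rad and contact force between heat_sink and tray above 0.1 N and contact force between the fingers and heat_sink below 2 N and contact force between the fingers and tray below 0.5 N), for 0.04 s.
At the end, for the whole second after the job is handed in: The heat sink lies at rest in the bin, its centre within the bin's walls and less than 55 mm above its floor, and the empty tray is back level (within 0.06 rad) (x of heat_sink_mid in the frame of bin_floor between -0.1 and 0.1 m and y of heat_sink_mid in the frame of bin_floor between -0.078 and 0.078 m and z of heat_sink_mid in the frame of bin_floor below 0.055 m and linear speed of heat_sink below 0.02 m/s and value of joint tray below 0.06 rad); the robot touches nothing.
It fails at once if the gripper presses on the tray with more than 5 N (contact force between the fingers and tray above 5 N).
It also fails if it takes over 45 s, if anything falls off the work surface, if the arm or the gripper's body presses on something with over 40 N, if the wrist force passes 120 N, or if a joint passes its speed limit or range.

### The arm

A 6-joint arm with a two-finger parallel gripper is mounted at the origin on the work surface. World frame = base frame: x ahead of the robot, y to its left, z up, the work surface at z = 0. Lengths are in m, angles in rad, forces in N, time in s.
With the tool pointing down it reaches from about 0.4 to 0.825 m from the base axis. Payload 7 kg.
Tool frame: the origin (TCP) lies between the finger pads; the fingertips stand 17 mm ahead of it and the grasp point (between the pads) lies 2 mm behind it; x points along the fingers, z is the direction in which the jaws open and shut, and the axes are right-handed (so a half turn about x gives the same grasp; the last joint's range is limited). The gripper opens to 88 mm and grips with 3 to 60 N. Pads are 19 mm wide; open, the fingers measure 130 mm over their backs; the gripper's body (78 mm by 193 mm) begins 47 mm behind the grasp point.
Start: joints at [1.424, 0.359, 0.012, 0, -1.224, -0.288], TCP at [0.284, 0.612, 0.244] pointing down, gripper open.
Joint ranges: [-3.07, 3.07], [-1.43, 2.12], [-1.02, 1.25], [-3.03, 1.67], [-3.05, -0], [-3.03, 3.03]. Speed limits (rad/s): [2.39, 2.39, 3.01, 3.14, 3.14, 3.14].

### API

Orientations are given as [roll, pitch, yaw] about the fixed x, y, z axes, in that order (R = Rz(yaw) Ry(pitch) Rx(roll)).
In Python, from station import * gives the robot as it stands.
- The arm moves only by the tool step_arm, never from a script. Its argument "deltas" is a list of rows, each a list of 5 numbers: the shift along the tool's x, y, z in cm, then the turn about the tool's x in degrees, then the closure, from 0 (fully open) to 1 (shut). In form: [[dx, dy, dz, roll, fingers], ...]. A call has exactly 10 rows; each row is the pose to reach, as a shift and turn from the pose commanded when the call began, along the tool's axes at that moment; what a row does not reach only later rows make up. A row lasts 1/12 s, in which the tool goes at most 41.7 mm and 7.16 degrees, less where a joint would pass 70% of its speed; a pose out of reach is approached as far as the arm can. A call with a gripper value outside its range is refused whole. The fingers move at their own pace and stop on an object; "squeeze" is the grip in N (left out, the last holds). Time passes only in rows, so rows that repeat a pose let the fingers close, or fill a call up. It gives the time, the measured TCP pose, the force and the opening at its end, in the units of the state.
- get_state(): the state, without advancing time (a new reading comes with each control period).
- grab_frame(name): name is "scene" or "top" or "wrist"; returns a dict with "pixels" (480x640x3 uint8, red, green, blue), "range_z" (480x640 float32, m along the optical axis (not along the pixel's ray), 0 where there is no reading), "fx", "fy", "cx", "cy" (pixels), "view" (4x4, takes a point from world to camera coordinates); the wrist camera has in their place "hand_eye" (4x4, takes a point from camera to tool coordinates, whose origin is the TCP and whose axes are the tool frame's). Camera axes: x right, y down, z forward; pixel columns grow to the right and rows downward; lengths in m; the calibration is good to about 2 mm. The wrist camera is an equidistant fisheye: a pixel r from the principal point sees the ray r / f radians off the axis. A picture is of the moment at which its call begins: read the wrist's pose just before it.
- job_done(): hands the job in, once; it reports no verdict.
Trained networks look in the newest picture that a camera, given by its name, has taken for a name from the list of things; names that differ only in an ending like _2 or _b are one class to them, and where a whole thing is asked for, a point or a joint stands for the part that bears it (a point fixed in the world has none). Each returns a list of dicts, best first, with "conf" (0 to 1); they miss things now and then, are a little off and sometimes report something else, mostly with a low value. They report only what shows in the picture. A call takes as long as a camera call. They do not tell look-alikes from the thing itself.
- boxes_of(thing, camera): "extent" ([left, top, right, bottom] in pixels, round what is visible of it).
- masks_of(thing, camera): "mask" (480x640 bool, what is visible of it) and "extent" ([left, top, right, bottom] in pixels, round what is visible of it).
The state is a dict: "t": time; "q": joint angles; "qd": joint speeds; "joint_efforts": joint torques, N m; "eef_pos": TCP position; "ee_rot": TCP orientation; "force": force on the tool from outside, world axes, zero at the start; "moment": the same for the moment, N m; "width": finger opening in m.
Only numpy, scipy, OpenCV 4.12 (cv2) and the standard library are available. Lean on these libraries where they do the work, as an engineer would, in place of code of your own. Each camera call takes 0.05 s, during which the arm holds its last target.

## Working session

There is one attempt and no reset: what is moved stays moved. The work goes in short steps, Python scripts to look and compute and a tool call to move; the robot and the scene stay as the last step left them, time stands still between calls to the robot, and variables do not carry over. Pictures are saved under pics/ and viewed, and the job is handed in when it is done.

Besides the shell and the picture viewer there is one more tool, called by a JSON object that holds its "fn" and its "kwargs". step_arm: Moves the arm, as the interface text tells. Its arguments: {"type":"object","properties":{"deltas":{"type":"array"},"squeeze":{"type":"number"}},"required":["deltas"]}

```bash
ls; mkdir -p pics; python3 - <<'E'
from station import *
import cv2
s=get_state();print(s)
for n in("scene","top"):
    f=grab_frame(n);cv2.imwrite(f"pics/{n}0.png",f["pixels"][:,:,::-1])
    import numpy as np
    np.savez(f"pics/{n}0.npz",**{k:v for k,v in f.items()})
    for th in("heat_sink_mid","tray","bin_floor"):
        print(n,th,[(round(b["conf"],2),b["extent"]) for b in boxes_of(th,n)])
E
```

```text
pics
{'t': 0.0, 'q': array([ 1.42409760e+00,  3.59375217e-01,  1.10613100e-02, -3.64049774e-04,
       -1.22411103e+00, -2.88106516e-01]), 'qd': array([-1.51878091e-03,  6.06114451e-05, -2.91310457e-03,  1.01570443e-03,
       -1.54148387e-03,  4.20717998e-05]), 'joint_efforts': array([ 1.57960349e-03, -5.82718241e+01,  2.93050486e+01,  6.99740052e+00,
        6.74753683e-03, -1.63914242e-04]), 'eef_pos': array([0.28415141, 0.61176075, 0.24262878]), 'ee_rot': array([ 0.08101137,  1.56913213, -1.92471417]), 'force': array([-0.29913055, -0.46976674,  0.17038213]), 'moment': array([-0.022626  , -0.05332819,  0.03829934]), 'width': 0.08784134156526761}
scene heat_sink_mid [(0.76, [209.1, 328.7, 247.2, 378.4])]
scene tray [(0.59, [337.5, 151.5, 460.3, 232.7])]
scene bin_floor [(0.81, [329.1, 133.0, 514.3, 283.8])]
top heat_sink_mid [(0.77, [364.6, 163.5, 390.7, 189.4]), (0.6, [359.7, 205.6, 387.7, 232.8])]
top tray [(0.55, [169.7, 222.8, 276.4, 318.9])]
top bin_floor [(0.94, [97.6, 218.8, 285.2, 367.9])]
```

View pics/scene0.png

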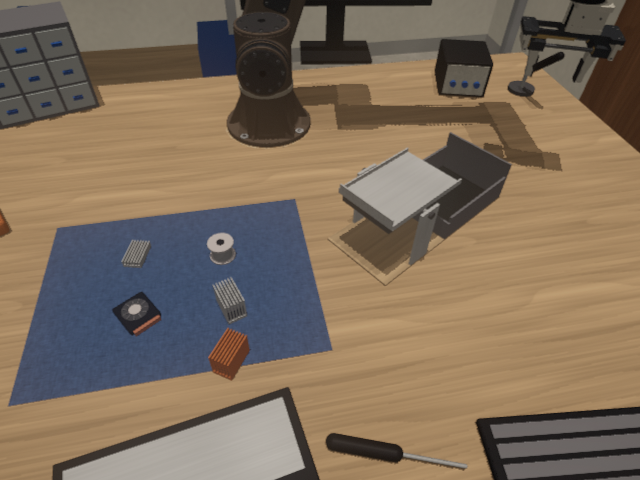

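View pics/top0.png

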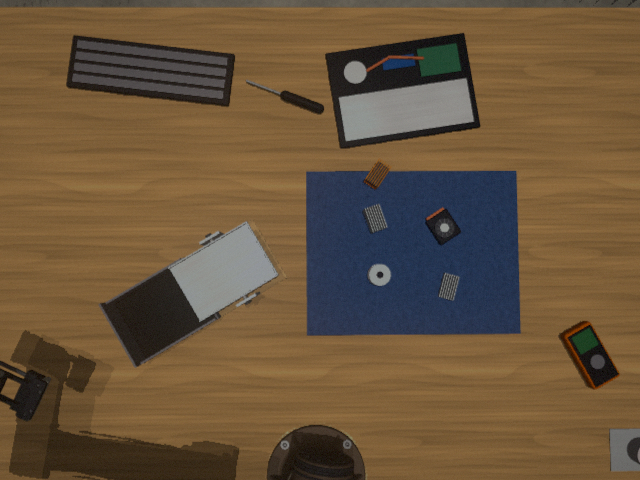

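The scene view shows the aluminium tall sink at (230,300), the orange look-alike at (229,354) and the low sink at (137,252). In the top view the tall one is at (376,218), and the tray is at (225,270) with the bin to its lower left. Next I'll measure it.

```bash
cat > h.py <<'E'
import numpy as np
def cloud(f):
    z=f["range_z"];v,u=np.mgrid[:480,:640]
    P=np.stack([(u-f["cx"])/f["fx"]*z,(v-f["cy"])/f["fy"]*z,z,np.ones_like(z)],-1)
    W=P@np.linalg.inv(f["view"]).T
    return W[...,:3]
E
python3 - <<'E'
from h import *; import cv2
def rect(p):
    return cv2.minAreaRect((p[:,:2]*1000).astype(np.float32))
for n,bx in(("top",[355,200,398,240]),("scene",[205,270,255,328])):
    f=dict(np.load(f"pics/{n}0.npz"));W=cloud(f)
    l,t,r,b=bx;p=W[t:b,l:r].reshape(-1,3);rgb=f["pixels"][t:b,l:r].reshape(-1,3)
    for lo,hi in((.008,.07),(.042,.07)):
        m=(p[:,2]>lo)&(p[:,2]<hi);q=p[m];print(n,lo,len(q),q.mean(0),np.percentile(q[:,2],[5,50,95]),rect(q))
    print('bench',np.median(W[400:420,150:200,2]) , np.median(W[320:330,320:360,2]))
f=dict(np.load("pics/top0.npz"));W=cloud(f)
print("centre pix",W[218,376],W[286,449])
m=np.zeros((480,640),bool);m[215:325,150:295]=1
z=W[...,2]
q=W[m&(z>.125)&(z<.17)];print("tray",len(q),np.percentile(q[:,2],[2,25,50,75,98]),rect(q))
q2=W[m&(z>.134)&(z<.143)];print("tray face",q2.mean(0),rect(q2))
m[:]=0;m[220:375,95:290]=1
q=W[m&(z>.05)&(z<.12)];print("bin walls",rect(q))
for c in((150,310),(170,290),(225,270),(200,285),(250,255),(210,238),(248,298)):print(c,W[c[1],c[0]])
A=np.linalg.lstsq(np.c_[q2[:,:2],np.ones(len(q2))],q2[:,2],rcond=None)[0];print("plane",A)
E
```

```text
top 0.008 442 [ 0.60908062 -0.14503801  0.03981476] [0.02089515 0.04178177 0.05248299] ((610.0765380859375, -147.5377197265625), (84.65046691894531, 93.34181213378906), 5.249980449676514)
top 0.042 219 [ 0.60925313 -0.14533517  0.04835231] [0.04281035 0.04847775 0.05336267] ((609.5964965820312, -145.6532440185547), (59.4306640625, 37.26519775390625), 18.29134750366211)
bench -0.0008113188087182088 -0.00031875304575401664
scene 0.008 867 [ 0.6197716  -0.14421761  0.03718637] [0.01242272 0.03945676 0.05073641] ((612.6602783203125, -145.65443420410156), (62.647613525390625, 36.469383239746094), 19.014129638671875)
scene 0.042 376 [ 0.61422086 -0.14515944  0.04826538] [0.04293908 0.04908217 0.05143867] ((612.6011352539062, -145.45480346679688), (62.5025634765625, 36.02093505859375), 18.74916648864746)
bench -0.00016917268477134595 -0.00015751560601262593
centre pix [ 0.60853811 -0.14660585  0.0521168 ] [ 0.4460506  -0.32493032  0.0185636 ]
tray 5908 [0.13124134 0.13529697 0.13740192 0.13946191 0.14980079] ((485.5669250488281, 203.38174438476562), (177.44973754882812, 200.4730682373047), 30.57112693786621)
tray face [0.48538723 0.20460002 0.13775881] ((485.4156494140625, 203.29238891601562), (177.0983428955078, 200.4730682373047), 30.57112693786621)
bin walls ((421.8452453613281, 311.94647216796875), (166.3516845703125, 322.7179870605469), 30.405834197998047)
(150, 310) [0.39288909 0.39655454 0.00100239]
(170, 290) [0.44085292 0.34741102 0.00746787]
(225, 270) [0.48775544 0.19879422 0.14141135]
(200, 285) [0.45511052 0.25430132 0.1367764 ]
(250, 255) [0.5205519  0.14417148 0.1370995 ]
(210, 238) [0.55869096 0.23247206 0.13779667]
(248, 298) [0.42585548 0.14856833 0.13800522]
plane [ 0.00065615 -0.00014749  0.1374705 ]
```

```bash
python3 - <<'E'
import cv2
a=cv2.imread("pics/top0.png");c=cv2.resize(a[200:380,90:300],None,fx=3.6,fy=3.2,interpolation=cv2.INTER_CUBIC);cv2.imwrite("pics/topz.png",c)
E
```

```text
(no output)
```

View pics/topz.png

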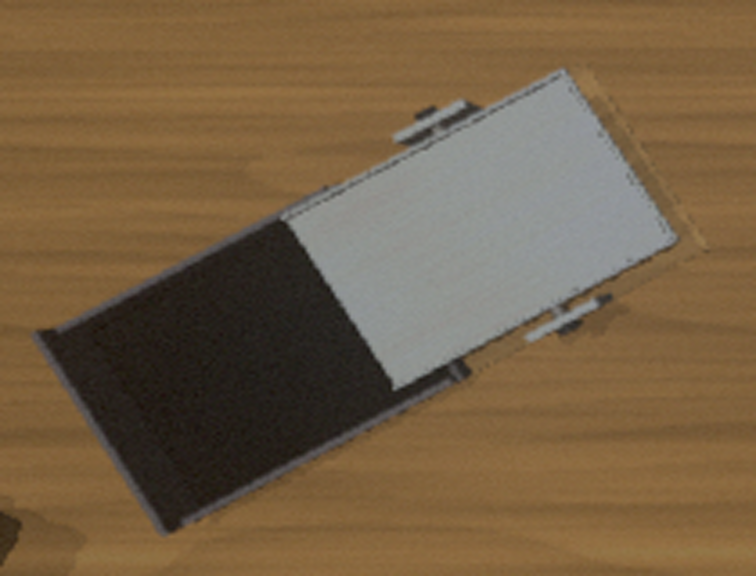

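```bash
cat >> h.py <<'E'
from scipy.spatial.transform import Rotation as Ro
def Rt(s): return Ro.from_euler('xyz',s["ee_rot"]).as_matrix()
def go(s,target,jawdeg,cmd=None):
    """shift in tool cm, roll deg so tool z is along jawdeg (mod 180)"""
    R=Rt(s);d=R.T@(np.array(target)-s["eef_pos"])*100
    j=np.array([np.cos(np.radians(jawdeg)),np.sin(np.radians(jawdeg)),0]);t=R.T@j
    a=np.degrees(np.arctan2(-t[1],t[2]));a=(a+90)%180-90
    return d.round(2),round(a,1),R.round(3)
E
python3 - <<'E'
from h import *; from station import get_state
s=get_state();print(go(s,[.611,-.1455,.15],108.75))
f=dict(np.load("pics/top0.npz"));W=cloud(f);z=W[...,2]
m=np.zeros((480,640),bool);m[215:325,150:295]=1
q=W[m&(z>.125)&(z<.17)]
for a in(120.57,119.5,121.5):
    u=np.array([np.cos(np.radians(a)),np.sin(np.radians(a))]);v=np.array([-u[1],u[0]])
    c=q[:,:2]-[.485,.203];A=c@u;B=c@v
    t=np.abs(B)<.05
    print(a,"along",np.percentile(A[t],[0,1,99,100]),"across",np.percentile(B,[0,1,5,95,99,100]))
    ch=np.abs(B)>.076;print("cheek along",np.sort(A[ch])[[0,-1]],A[ch].mean(),ch.sum(), A[B>.076].mean(),A[B<-.076].mean(), B[B>.076].mean(),B[B<-.076].mean())
    # edges by bands
    for lo in(-.05,0,.03):
        k=(B>lo)&(B<lo+.02);print(lo,A[k].min(),A[k].max(),end=' ')
    for lo in(-.09,-.06,.04,.06):
        k=(A>lo)&(A<lo+.02);print('B',lo,B[k].min(),B[k].max(),end=' ')
    print()
f=dict(np.load("pics/scene0.npz"));W=cloud(f)
m[:]=0;m[145:240,330:470]=1;q=W[m&(W[...,2]>.13)&(W[...,2]<.17)]
import cv2
u=np.array([np.cos(np.radians(120.5)),np.sin(np.radians(120.5))]);v=np.array([-u[1],u[0]])
c=q[:,:2]-[.485,.203];A=c@u;B=c@v;print("scene",A.min(),A.max(),B.min(),B.max(),A[np.abs(B)>.076].mean())
E
```

```text
(array([ 9.36, 61.54, 54.95]), np.float64(-43.7), array([[-0.   ,  0.907, -0.421],
       [-0.   , -0.421, -0.907],
       [-1.   ,  0.   ,  0.   ]]))
120.57 along [-0.10019548 -0.0988756   0.09760322  0.10027107] across [-0.08940741 -0.07955642 -0.06604849  0.06347215  0.07825399  0.08804235]
cheek along [-0.0353037   0.01461166] -0.010419509136522185 177 -0.010515682146773385 -0.01033649664346325 0.0805575140443146 -0.08100735621105419
-0.05 -0.10019548060915061 0.0994627846226173 0 -0.10011262497388243 0.09971535983541181 0.03 -0.10003246461911644 0.10027106512541022 B -0.09 -0.06957589189628337 0.06847418944585054 B -0.06 -0.0697639524046292 0.06835610658656129 B 0.04 -0.06920751091631684 0.06819777654230674 B 0.06 -0.06935932690993195 0.06820060421224713 
119.5 along [-0.10098883 -0.09880647  0.09780377  0.10049414] across [-0.08961953 -0.07959115 -0.06574781  0.06346231  0.07821437  0.0878226 ]
cheek along [-0.0361519  0.0152518] -0.010302696385790054 177 -0.012018174477074265 -0.008821967928049998 0.08034709778361951 -0.08118625379361583
-0.05 -0.09950907324679917 0.1004941384
[... 317 characters left out ...]
-0.09891768  0.0977497   0.1009621 ] across [-0.08920093 -0.07936624 -0.06581183  0.06347636  0.07846626  0.0882084 ]
cheek along [-0.0366379   0.01591029] -0.010495550454683596 178 -0.009174246084618911 -0.01164995322010853 0.08066132437487443 -0.08082891508076936
-0.05 -0.10085818266857 0.09880335350645426 0 -0.10008466632156998 0.0998866876950791 0.03 -0.09933882424633836 0.10096210382065249 B -0.09 -0.06823420087869408 0.0698738687157019 B -0.06 -0.06904992281642829 0.06917158454562754 B 0.04 -0.07002619785776765 0.06735278952738723 B 0.06 -0.07057792780993795 0.06709691693788236 
scene -0.10323201793357524 0.10017119686835788 -0.09295195115372835 0.0861882852581361 -0.014053210180521228
```

{"fn": "step_arm", "kwargs": {"deltas": [[0, 2, 1.8, -4, 0], [0, 5, 4.5, -9, 0], [0, 8.5, 7.6, -14, 0], [0, 12, 10.7, -20, 0], [0, 15.5, 13.8, -26, 0], [0, 19, 17, -32, 0], [0, 22.5, 20.1, -37, 0], [0, 26, 23.2, -41, 0], [0, 29, 25.9, -43.7, 0], [0, 31, 27.7, -43.7, 0]]}}

```text
t: 1.23
eef_pos: [0.4432, 0.2424, 0.244]
ee_rot: [2.069, 1.57, 0.83]
force: [0.8, -0.2, -0.6]
width: 0.088
```

```bash
python3 - <<'E'
from h import *; from station import get_state
s=get_state();print(s["t"],s["q"],s["eef_pos"],go(s,[.611,-.1455,.15],108.75))
E
```

```text
1.2333 [ 8.89980137e-01  7.60223758e-02 -3.54823645e-01  6.53215622e-05
 -1.13896389e+00  1.01229492e+00] [0.44317878 0.24237066 0.24401521] (array([ 9.38,  3.24, 42.14]), np.float64(0.2), array([[ 0.001,  0.946,  0.325],
       [ 0.001,  0.325, -0.946],
       [-1.   ,  0.001, -0.   ]]))
```

{"fn": "step_arm", "kwargs": {"deltas": [[0, 0.3, 4, 0, 0], [0, 0.6, 8.1, 0, 0], [0, 1, 12.2, 0, 0], [0, 1.3, 16.3, 0, 0], [0, 1.6, 20.4, 0, 0], [1, 1.9, 24.5, 0, 0], [2, 2.2, 28.6, 0, 0], [3.5, 2.6, 32.7, 0, 0], [5.5, 2.9, 36.8, 0, 0], [7, 3.1, 40.2, 0, 0]]}}

```text
t: 2.07
eef_pos: [0.6013, -0.1257, 0.1744]
ee_rot: [1.363, 1.57, 0.12]
force: [0.5, 0.8, -0.3]
width: 0.0873
```

{"fn": "step_arm", "kwargs": {"deltas": [[1, 0, 0.3, 0, 0], [1.8, 0.1, 0.6, 0, 0], [2.4, 0.1, 0.6, 0, 0], [2.4, 0.1, 0.6, 0, 0], [2.4, 0.1, 0.6, 0, 0], [2.4, 0.1, 0.6, 0, 0], [2.4, 0.1, 0.6, 0, 0], [2.4, 0.1, 0.6, 0, 0], [2.4, 0.1, 0.6, 0, 0], [2.4, 0.1, 0.6, 0, 0]]}}

```text
t: 2.9
eef_pos: [0.6036, -0.1288, 0.1512]
ee_rot: [1.347, 1.57, 0.104]
force: [-0.0, 0.1, -0.3]
width: 0.0875
```

```bash
python3 - <<'E'
from h import *; from station import *; import cv2
s=get_state();print(s["t"],s["q"],s["eef_pos"],go(s,[.611,-.1455,.15],108.75))
f=grab_frame("wrist");np.savez("pics/w1.npz",**f)
im=f["pixels"][:,:,::-1].copy()
bs=masks_of("heat_sink_mid","wrist")
z=f["range_z"];v,u=np.mgrid[:480,:640];a=(u-f["cx"])/f["fx"];b=(v-f["cy"])/f["fy"];th=np.hypot(a,b);k=np.tan(th)/np.maximum(th,1e-9)
P=np.stack([a*k*z,b*k*z,z,np.ones_like(z)],-1)@f["hand_eye"].T
W=P[...,:3]@Rt(s).T+s["eef_pos"]
for m in bs:
    print(round(m["conf"],2),m["extent"]);M=m["mask"]&(z>0);q=W[M];q=q[(q[:,2]>.042)&(q[:,2]<.06)]
    if len(q)>20: print(len(q),q.mean(0),cv2.minAreaRect((q[:,:2]*1000).astype(np.float32)))
    l,t,r,bb=map(int,m["extent"]);cv2.rectangle(im,(l,t),(r,bb),(0,0,255),1)
cv2.imwrite("pics/w1.png",im)
E
```

```text
2.9 [ 1.05683507e-01  3.36775203e-01 -2.43921982e-01  1.44237019e-06
 -9.89382674e-01  1.79340728e+00] [ 0.60362077 -0.12884523  0.15123037] (array([0.12, 0.16, 1.81]), np.float64(0.1), array([[ 0.001,  0.947,  0.322],
       [ 0.   ,  0.322, -0.947],
       [-1.   ,  0.001,  0.   ]]))
0.79 [312.7, 188.3, 368.9, 288.8]
2206 [ 0.61391162 -0.14596629  0.04984337] ((611.84423828125, -145.4689178466797), (60.63166809082031, 35.914329528808594), 18.853229522705078)
0.6 [346.1, 55.3, 455.0, 144.9]
2200 [ 0.71735459 -0.15214206  0.04986961] ((719.5560302734375, -152.03648376464844), (36.35557556152344, 59.97539138793945), 55.49995803833008)
```

View pics/w1.png

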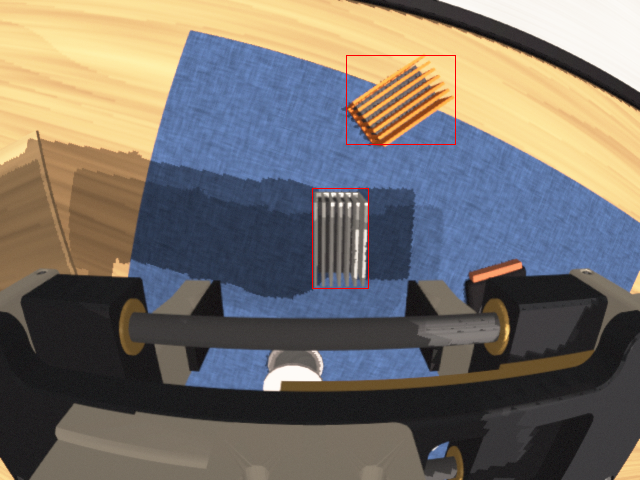

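The wrist view shows the bare aluminium sink at (341,238) and the orange one at (400,100), well clear of it. The sink is centred at (0.6118, -0.1455) with yaw 18.9°. I'll align, descend and grip.

{"fn": "step_arm", "kwargs": {"deltas": [[0, 0.1, 1, 0, 0], [1, 0.2, 1.8, 0, 0], [3, 0.2, 1.85, 0, 0], [5, 0.2, 1.85, 0, 0], [7, 0.2, 1.85, 0, 0], [9, 0.2, 1.85, 0, 0], [10.5, 0.2, 1.85, 0, 0], [11.3, 0.2, 1.85, 0, 0], [11.6, 0.2, 1.85, 0, 0], [11.6, 0.2, 1.85, 0, 0]]}}

```text
t: 3.83
eef_pos: [0.6111, -0.1464, 0.0339]
ee_rot: [-1.762, 1.569, -3.005]
force: [-0.3, 0.4, 0.8]
width: 0.0874
```

{"fn": "step_arm", "kwargs": {"deltas": [[0, 0, 0, 0, 0.3], [0, 0, 0, 0, 0.5], [0, 0, 0, 0, 0.7], [0, 0, 0, 0, 0.8], [0, 0, 0, 0, 0.8], [0, 0, 0, 0, 0.8], [0, 0, 0, 0, 0.8], [0, 0, 0, 0, 0.8], [0, 0, 0, 0, 0.8], [0, 0, 0, 0, 0.8]], "squeeze": 15}}

```text
t: 4.67
eef_pos: [0.6114, -0.1459, 0.0349]
ee_rot: [2.544, 1.571, 1.301]
force: [-0.4, 0.3, 1.7]
width: 0.0356
```

{"fn": "step_arm", "kwargs": {"deltas": [[-0.5, 0, 0, 0, 0.8], [-2, 0, 0, 0, 0.8], [-4, 0, 0, 0, 0.8], [-7, 0, 0, 0, 0.8], [-10, 0, 0, 0, 0.8], [-13, 0, 0, 0, 0.8], [-16, 0, 0, 0, 0.8], [-19, 0, 0, 0, 0.8], [-21, 0, 0, 0, 0.8], [-21.5, 0, 0, 0, 0.8]]}}

```text
t: 5.5
eef_pos: [0.6128, -0.1463, 0.2547]
ee_rot: [1.141, 1.564, -0.101]
force: [-0.4, 0.5, -1.9]
width: 0.036
```

```bash
python3 - <<'E'
from h import *; from station import *; import cv2
s=get_state();print(s["t"],s["q"],s["eef_pos"],s["width"],s["force"],go(s,[.460,.2464,.25],30.57))
f=grab_frame("wrist");cv2.imwrite("pics/w2.png",f["pixels"][:,:,::-1])
E
```

```text
5.5 [ 7.56096194e-02  2.74990399e-01 -8.26910704e-02  1.20417312e-03
 -1.20681493e+00  1.82302343e+00] [ 0.61277643 -0.14633656  0.25467138] 0.03601814953126585 [-0.3565382   0.47075102 -1.92645317] (array([  0.34,  -1.8 , -42.1 ]), np.float64(78.2), array([[ 0.006,  0.947,  0.322],
       [-0.001,  0.322, -0.947],
       [-1.   ,  0.006,  0.003]]))
```

View pics/w2.png

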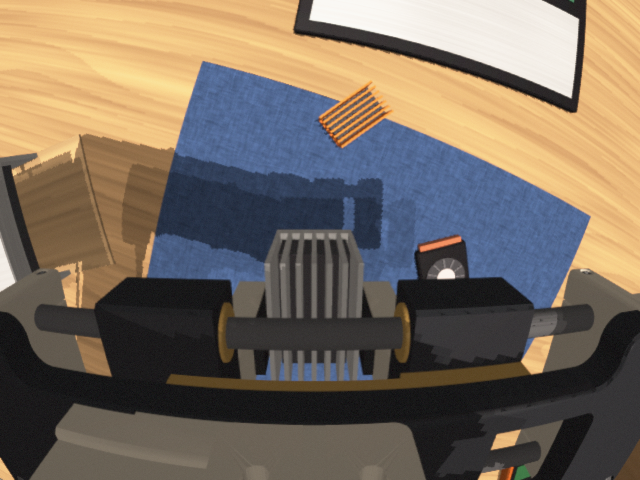

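The sink is held squarely between the fingers (about (313,300), width 36 mm). Next I'll carry it to above the drop spot.

{"fn": "step_arm", "kwargs": {"deltas": [[0, -0.1, -1.5, 3, 0.8], [0, -0.2, -4, 8, 0.8], [0, -0.4, -7, 14, 0.8], [0, -0.5, -10, 20, 0.8], [0, -0.6, -13, 26, 0.8], [0, -0.7, -16, 32, 0.8], [0, -0.8, -19, 38, 0.8], [0, -0.9, -22, 43, 0.8], [0, -1.0, -24.5, 47, 0.8], [0, -1.1, -26, 49, 0.8]]}}

```text
t: 6.38
eef_pos: [0.5155, 0.0983, 0.2485]
ee_rot: [-0.895, 1.569, -2.996]
force: [-0.5, -0.0, -2.1]
width: 0.0357
```

```bash
python3 - <<'E'
from h import *; from station import *; import cv2
s=get_state();print(s["t"],s["q"],s["eef_pos"],s["width"],s["force"],go(s,[.460,.2464,.25],30.57))
E
```

```text
6.3833 [ 5.61972416e-01  1.08703666e-01 -3.06953774e-01 -9.08619537e-04
 -1.15702158e+00  4.78892531e-01] [0.51553368 0.09832811 0.2484517 ] 0.03570258507297667 [-0.45778328 -0.01479765 -2.13128631] (array([ -0.15, -12.28,  -9.96]), np.float64(29.0), array([[-0.002,  0.863, -0.506],
       [-0.   , -0.506, -0.863],
       [-1.   , -0.002,  0.001]]))
```

{"fn": "step_arm", "kwargs": {"deltas": [[0, -2, -1.6, 4, 0.8], [0, -4, -3.2, 10, 0.8], [0, -6.5, -5.2, 16, 0.8], [0, -9, -7.2, 22, 0.8], [0, -11, -8.9, 27, 0.8], [0, -12.1, -9.7, 29, 0.8], [0, -12.1, -9.7, 29, 0.8], [0, -12.1, -9.7, 29, 0.8], [0, -12.1, -9.7, 29, 0.8], [0, -12.1, -9.7, 29, 0.8]]}}

```text
t: 7.22
eef_pos: [0.4614, 0.2404, 0.2493]
ee_rot: [0.237, 1.57, -2.368]
force: [-0.2, -0.8, -1.7]
width: 0.0362
```

```bash
cat > look.py <<'E'
import sys
from h import *; from station import *; import cv2
s=get_state();print(s["t"],s["q"],s["eef_pos"],s["width"],s["force"],go(s,[.460,.2464,.25],30.57))
for n in sys.argv[2:]:
    f=grab_frame(n);np.savez(f"pics/{n}{sys.argv[1]}.npz",**f)
    im=f["pixels"][:,:,::-1]
    if n=="scene": im=cv2.resize(im[50:350,280:600],None,fx=2,fy=2)
    if n=="top": im=cv2.resize(im[180:400,60:320],None,fx=2.7,fy=2.7)
    cv2.imwrite(f"pics/{n}{sys.argv[1]}.png",im)
E
python3 look.py 3 scene top
python3 - <<'E'
from h import *
import cv2
f=dict(np.load("pics/scene3.npz"));W=cloud(f)
u=np.array([np.cos(np.radians(120.57)),np.sin(np.radians(120.57))]);v=np.array([-u[1],u[0]])
z=W[...,2];c=W[...,:2]-[.485,.203];m=(z>.2)&(z<.232)&(np.hypot(W[...,0]-.46,W[...,1]-.2464)<.07)
q=W[m];A=c[m]@u;B=c[m]@v;print(m.sum(),A.min(),A.max(),B.min(),B.max(),q[:,2].min())
E
```

```text
7.2167 [ 8.57819207e-01  9.97220378e-02 -3.15639363e-01 -9.50387878e-05
 -1.15646766e+00 -3.20537944e-01] [0.46143563 0.24044081 0.24928153] 0.036192943934435375 [-0.156255   -0.82146922 -1.69256103] (array([-0.07, -0.59, -0.18]), np.float64(0.2), array([[-0.001,  0.512, -0.859],
       [-0.001, -0.859, -0.512],
       [-1.   ,  0.   ,  0.001]]))
230 0.01029979576550287 0.0651414900091687 -0.0216504553622153 0.018336317848121102 0.21357252538145938
```

View pics/scene3.png

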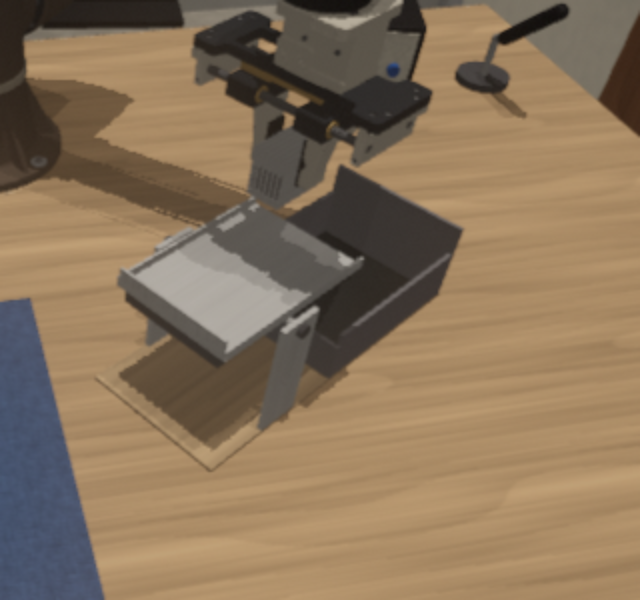

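The held sink is over the downhill half of the tray, pose good to a few mm. I'll lower it until its bottom is about 3 mm above the face.

{"fn": "step_arm", "kwargs": {"deltas": [[0.5, -0.3, -0.1, 0, 0.8], [1.5, -0.6, -0.2, 0, 0.8], [3, -0.6, -0.2, 0, 0.8], [4.5, -0.6, -0.2, 0, 0.8], [5.7, -0.6, -0.2, 0, 0.8], [6.5, -0.6, -0.2, 0, 0.8], [7, -0.6, -0.2, 0, 0.8], [7.3, -0.6, -0.2, 0, 0.8], [7.3, -0.6, -0.2, 0, 0.8], [7.3, -0.6, -0.2, 0, 0.8]]}}

```text
t: 8.15
eef_pos: [0.4603, 0.2477, 0.1771]
ee_rot: [3.122, 1.57, 0.518]
force: [-0.1, 0.7, -1.7]
width: 0.0358
```

```bash
python3 look.py 4 scene
```

```text
8.15 [ 8.69455986e-01  1.64233136e-01 -4.16094029e-01  2.07543608e-04
 -9.89996364e-01 -3.32111338e-01] [0.46032955 0.24768839 0.17710647] 0.035833891669446324 [-0.05842496  0.68871301 -1.73157195] (array([-7.29,  0.09,  0.09]), np.float64(0.2), array([[ 0.   ,  0.512, -0.859],
       [ 0.   , -0.859, -0.512],
       [-1.   ,  0.   , -0.001]]))
```

View pics/scene4.png

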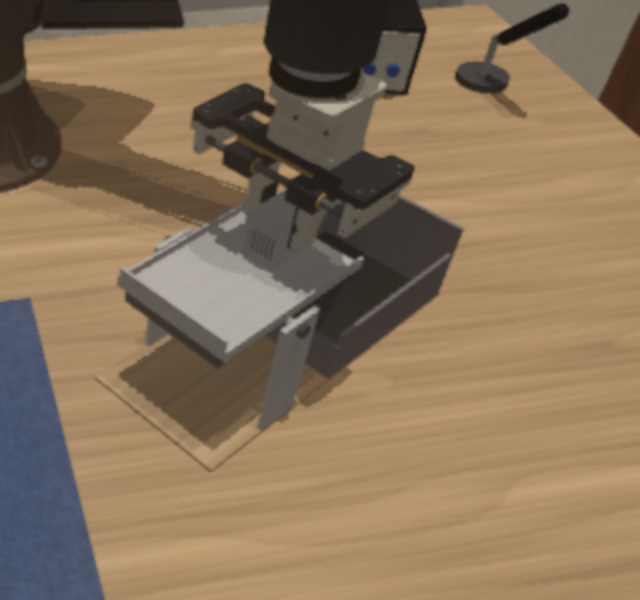

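The sink hovers just above the face at about (262,243) and is upright. I'll set it down and open to about 60 mm, which leaves the fingers clear of the lips, then rise straight up.

{"fn": "step_arm", "kwargs": {"deltas": [[0.15, 0, 0, 0, 0.8], [0.3, 0, 0, 0, 0.8], [0.35, 0, 0, 0, 0.8], [0.35, 0, 0, 0, 0.8], [0.35, 0, 0, 0, 0.25], [0.35, 0, 0, 0, 0.25], [0.35, 0, 0, 0, 0.25], [0.1, 0, 0, 0, 0.25], [-1, 0, 0, 0, 0.25], [-3, 0, 0, 0, 0.25]]}}

```text
t: 9.03
eef_pos: [0.4591, 0.2467, 0.2055]
ee_rot: [0.188, 1.567, -2.416]
force: [1.1, 0.7, -0.4]
width: 0.0647
```

```bash
python3 look.py 5 scene
```

```text
9.0333 [ 8.69408186e-01  1.37677656e-01 -3.76715128e-01 -6.50563403e-04
 -1.06031805e+00 -3.32093379e-01] [0.45913322 0.24665077 0.20546637] 0.06468108583363393 [ 1.10837143  0.71644384 -0.41623149] (array([-4.45,  0.07, -0.04]), np.float64(0.2), array([[-0.003,  0.512, -0.859],
       [-0.003, -0.859, -0.512],
       [-1.   ,  0.001,  0.004]]))
```

View pics/scene5.png

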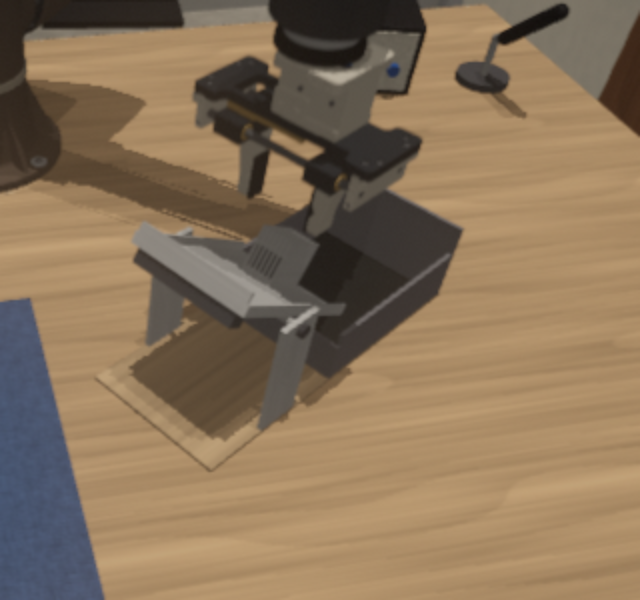

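The tray has tipped with the sink sliding freely on it at about (280,255), and the fingers are clear. I'll rise further and wait.

{"fn": "step_arm", "kwargs": {"deltas": [[-2, 0, 0, 0, 0.25], [-4, 0, 0, 0, 0.25], [-6, 0, 0, 0, 0.25], [-8, 0, 0, 0, 0.25], [-9, 0, 0, 0, 0.25], [-9, 0, 0, 0, 0.25], [-9, 0, 0, 0, 0.25], [-9, 0, 0, 0, 0.25], [-9, 0, 0, 0, 0.25], [-9, 0, 0, 0, 0.25]]}}

```text
t: 9.92
eef_pos: [0.4598, 0.2472, 0.2957]
ee_rot: [0.23, 1.569, -2.375]
force: [-0.2, -0.4, -0.3]
width: 0.0658
```

{"fn": "step_arm", "kwargs": {"deltas": [[0, 0, 0, 0, 0.25], [0, 0, 0, 0, 0.25], [0, 0, 0, 0, 0.25], [0, 0, 0, 0, 0.25], [0, 0, 0, 0, 0.25], [0, 0, 0, 0, 0.25], [0, 0, 0, 0, 0.25], [0, 0, 0, 0, 0.25], [0, 0, 0, 0, 0.25], [0, 0, 0, 0, 0.25]]}}

```text
t: 10.75
eef_pos: [0.4601, 0.2475, 0.2968]
ee_rot: [3.085, 1.571, 0.481]
force: [-0.3, 0.7, 0.6]
width: 0.066
```

{"fn": "step_arm", "kwargs": {"deltas": [[0, 0, 0, 0, 0.25], [0, 0, 0, 0, 0.25], [0, 0, 0, 0, 0.25], [0, 0, 0, 0, 0.25], [0, 0, 0, 0, 0.25], [0, 0, 0, 0, 0.25], [0, 0, 0, 0, 0.25], [0, 0, 0, 0, 0.25], [0, 0, 0, 0, 0.25], [0, 0, 0, 0, 0.25]]}}

```text
t: 11.58
eef_pos: [0.4601, 0.2475, 0.2968]
ee_rot: [-0.28, 1.571, -2.884]
force: [-0.2, -0.2, -0.3]
width: 0.0655
```

```bash
python3 look.py 6 scene top wrist
```

```text
11.5833 [ 8.69411921e-01  7.37311353e-02 -2.35191587e-01 -1.08442838e-05
 -1.26188832e+00 -3.32097381e-01] [0.46010385 0.24749084 0.29677304] 0.06545903149084502 [-0.23606606 -0.192113   -0.32191032] (array([4.68, 0.09, 0.06]), np.float64(0.2), array([[-0.   ,  0.512, -0.859],
       [-0.   , -0.859, -0.512],
       [-1.   , -0.   ,  0.   ]]))
```

View pics/scene6.png

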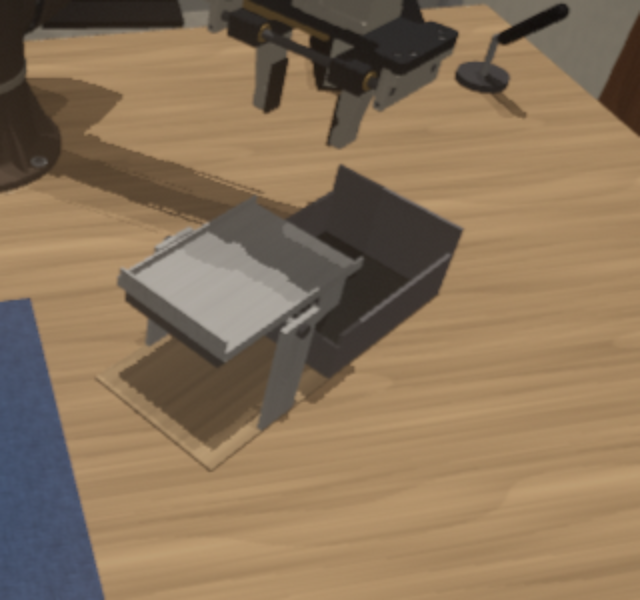

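View pics/top6.png

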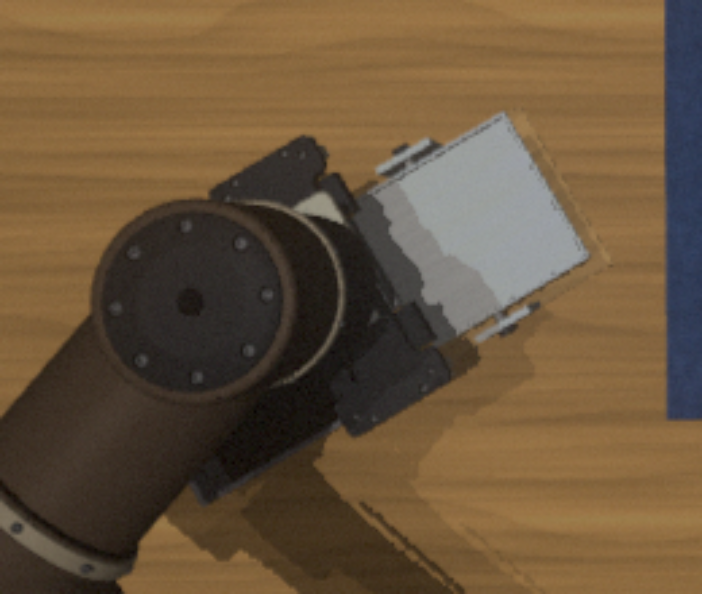

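View pics/wrist6.png

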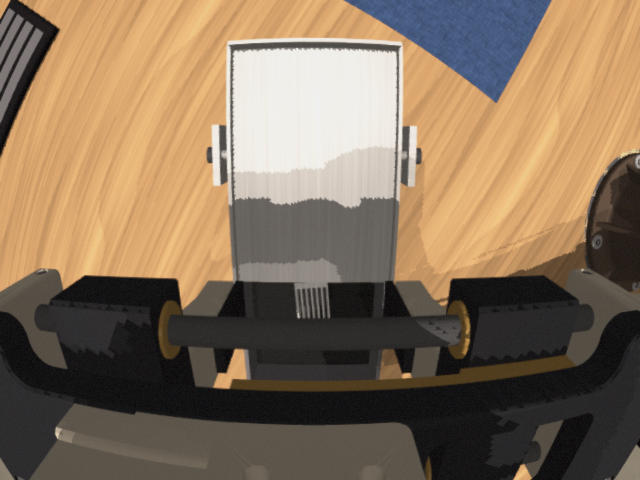

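The tray is back level and the sink's fins show in the bin at (312,300) in the wrist view. I'll move the arm aside for an unobstructed check.

{"fn": "step_arm", "kwargs": {"deltas": [[0, 2, 0, 0, 0.25], [0, 5, 0, 0, 0.25], [0, 8, 0, 0, 0.25], [0, 11, 0, 0, 0.25], [0, 14, 0, 0, 0.25], [0, 17, 0, 0, 0.25], [0, 20, 0, 0, 0.25], [0, 22, 0, 0, 0.25], [0, 23, 0, 0, 0.25], [0, 23, 0, 0, 0.25]]}}

```text
t: 12.57
eef_pos: [0.5785, 0.0483, 0.2963]
ee_rot: [0.08, 1.57, -2.527]
force: [-0.7, 1.0, -0.3]
width: 0.0657
```

{"fn": "step_arm", "kwargs": {"deltas": [[0, 1, 0, 0, 0.25], [0, 3, 0, 0, 0.25], [0, 5, 0, 0, 0.25], [0, 5, 0, 0, 0.25], [0, 5, 0, 0, 0.25], [0, 5, 0, 0, 0.25], [0, 5, 0, 0, 0.25], [0, 5, 0, 0, 0.25], [0, 5, 0, 0, 0.25], [0, 5, 0, 0, 0.25]]}}

```text
t: 13.4
eef_pos: [0.6033, 0.0074, 0.297]
ee_rot: [3.029, 1.571, 0.425]
force: [-0.1, -0.1, 0.5]
width: 0.0652
```

```bash
python3 look.py 7 top; python3 - <<'E'
from h import *
f=dict(np.load("pics/top7.npz"));W=cloud(f)
u=np.array([np.cos(np.radians(120.57)),np.sin(np.radians(120.57))]);v=np.array([-u[1],u[0]])
z=W[...,2];c=W[...,:2]-[.485,.203];A=c@u;B=c@v
g=np.abs(B)<.06
m=g&(A>.09)&(A<.27)&(z>.012)&(z<.1)
print("in bin",m.sum(),[ (round(x.min(),3),round(x.max(),3)) for x in(A[m],B[m],z[m])],np.median(z[m]))
m=g&(np.abs(A)<.095)&(z>.1)&(z<.2);q=np.c_[A[m],np.ones(m.sum())];print("tray slope,z",np.linalg.lstsq(q,z[m],rcond=None)[0],m.sum())
E
```

```text
13.4 [ 3.35792855e-01  2.12045127e-01 -6.97339335e-02 -2.71078932e-05
 -1.28872780e+00  2.02251376e-01] [0.60328231 0.00741587 0.29696878] 0.0651683069726243 [-0.1101746  -0.10882167  0.5428731 ] (array([  4.7 , -27.86,   0.06]), np.float64(0.3), array([[ 0.   ,  0.512, -0.859],
       [ 0.   , -0.859, -0.512],
       [-1.   ,  0.   , -0.   ]]))
in bin 202 [(np.float64(0.151), np.float64(0.267)), (np.float64(-0.051), np.float64(0.047)), (np.float64(0.012), np.float64(0.072))] 0.05853174396033378
tray slope,z [-0.00066477  0.13719533] 1211
```

View pics/top7.png

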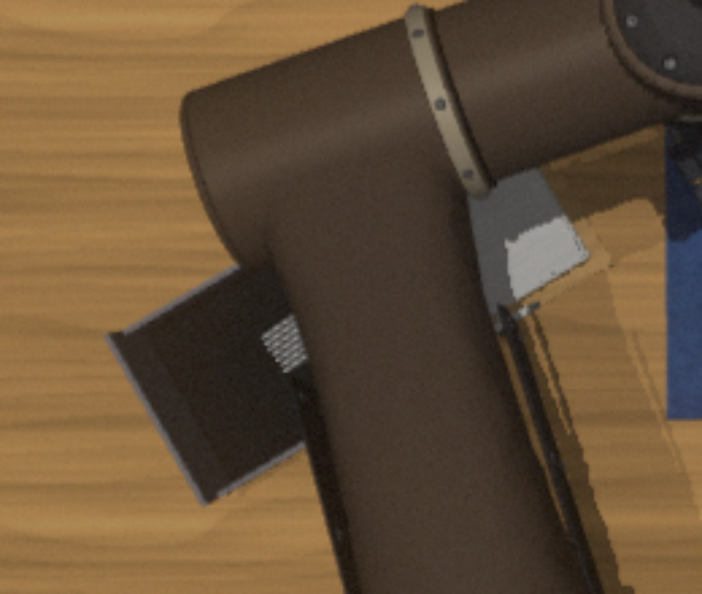

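```bash
python3 - <<'E'
from h import *; from station import *
u=np.array([np.cos(np.radians(120.57)),np.sin(np.radians(120.57))]);v=np.array([-u[1],u[0]])
f=dict(np.load("pics/wrist6.npz"));s={"eef_pos":np.array([.4601,.2475,.2968])};R=np.array([[0,.512,-.859],[0,-.859,-.512],[-1,0,0]])
z=f["range_z"];vv,uu=np.mgrid[:480,:640];a=(uu-f["cx"])/f["fx"];b=(vv-f["cy"])/f["fy"];th=np.hypot(a,b);k=np.tan(th)/np.maximum(th,1e-9)
W=(np.stack([a*k*z,b*k*z,z,np.ones_like(z)],-1)@f["hand_eye"].T)[...,:3]@R.T+s["eef_pos"]
for name,W,sl in(("w6",W,np.s_[284:318,294:331]),):
    p=W[sl].reshape(-1,3);c=p[:,:2]-[.485,.203];A=c@u;B=c@v
    print(name,[np.percentile(x,[2,25,50,75,98]).round(3) for x in(A,B,p[:,2])])
def top(f):
    W=cloud(f);z=W[...,2];c=W[...,:2]-[.485,.203];A=c@u;B=c@v
    m=(np.abs(B)<.045)&(A>.1)&(A<.2)&(z>.035)&(z<.08)
    return W[m],A[m],B[m]
for f in(dict(np.load("pics/top7.npz")),grab_frame("top")):
    p,A,B=top(f);print(len(p),A.mean(),B.mean(),np.percentile(p[:,2],[5,50,95]),A.max(),B.min(),B.max())
E
```

```text
w6 [array([0.133, 0.144, 0.156, 0.175, 0.203]), array([-0.027, -0.014, -0.004,  0.007,  0.019]), array([0.004, 0.007, 0.062, 0.064, 0.066])]
164 0.16555156928048748 -0.0023932407095481694 [0.03938604 0.06122116 0.06686519] 0.18209956728155113 -0.019755078786491343 0.017961866466610514
169 0.16536343868657297 -0.002227662729380615 [0.03964125 0.05972196 0.06726594] 0.18149284772043675 -0.019867937955811737 0.018019693510880994
```

```bash
python3 -c "
from station import *
print(get_state()['t'],job_done())"
```

```text
the job is handed in; nothing more can be done
13.5 None
```

I set the bare-aluminium tall heat sink on the middle of the tray's downhill half and let go. It tipped the tray, slid into the bin, and the empty tray swung back level. I handed the job in at t = 13.5 s; `job_done()` gives no verdict.

- **Placing:** just before release, the sink's bottom was about 4 mm above the tray face. The gripper was within about 2 mm of my drop-spot estimate. I lowered it the last few mm, opened the fingers to about 65 mm and lifted straight up. A picture then showed the tray tipped with the sink on it and the fingers clear.
- **Tray:** the last depth check measured a tilt of about 0.001 rad, with the face at 137 mm.
- **Sink:** it lies within the bin's walls. Its top is about 63 mm above the bench, so it appears to stand on its end, with its centre about 30 mm above the bin floor. Two pictures a moment apart showed it at the same place within depth noise.
- **Robot:** the gripper is open and about 0.3 m above the bench, touching nothing, with force readings near zero.

No check failed. In the last top view the arm hid part of the tray and bin. The sink's position there agreed with an earlier wrist-camera measurement.

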